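Second layer of the thread spool pyramid

TASK

Two of the large thread spools are lying loose on the tailor's cutting table. Add them to the three spools of the same size in the wooden rack as a second layer: lay one in each of the two gaps on top of the row, resting on the two spools below it, parallel to them and with its ends about level with theirs.

Things in the scene. Friction and masses are not known exactly. Their poses are not given: they have to be found in the camera images.
- spool_a_center (a point): Large straight-sided spool of red thread, no flanges, lying on its side on the table outside the rack: 44 mm diameter, 56 mm long, about 90 g; it can roll. One of two alike, same as those in the rack (the 26 mm slim spool, flat reel and cone are other goods). Point: its centre, 22 mm above the table; x: its axis. The flat card ends, 28 mm either way along x, are free to be gripped from above.
- spool_b_center (a point): Large straight-sided spool of red thread, no flanges, lying on its side on the table outside the rack: 44 mm diameter, 56 mm long, about 90 g; it can roll. One of two alike, same as those in the rack (the 26 mm slim spool, flat reel and cone are other goods). Point: its centre, 22 mm above the table; x: its axis. The flat card ends, 28 mm either way along x, are free to be gripped from above.
- rack: Wooden rack fixed on the table, 78 x 174 mm, rim 16 mm high. Origin: middle of its underside, at table height; z up. Three large spools lie in it along its x, middles at x = 0, held in bays at y = -50, 0, 50 mm, axes 28 mm and tops 50 mm above the table. The gaps on top are at y = -25 and 25 mm: a spool resting in one has its centre at x = 0, 64 mm above the table, axis along x. Nothing stands beside their ends above the rim.
Not all that is in view belongs to the job. Leave any turquoise look-alike of the part that bears spool_a_center alone. Of the things that look like the rack, take the one that is farthest to the robot's right at the start.

How it is judged (in metres and radians):
On the way:
1. one of the two loose spools lies in a gap on top of the row (((x of spool_a_center in the frame of rack between -0.015 and 0.015 m and y of spool_a_center in the frame of rack between -0.035 and -0.015 m and z of spool_a_center in the frame of rack between 0.056 and 0.072 m and angle between the x axis of spool_a_center and the x axis of rack, either way round below 0.2 rad) or (x of spool_a_center in the frame of rack between -0.015 and 0.015 m and y of spool_a_center in the frame of rack between 0.015 and 0.035 m and z of spool_a_center in the frame of rack between 0.056 and 0.072 m and angle between the x axis of spool_a_center and the x axis of rack, either way round below 0.2 rad) or (x of spool_b_center in the frame of rack between -0.015 and 0.015 m and y of spool_b_center in the frame of rack between -0.035 and -0.015 m and z of spool_b_center in the frame of rack between 0.056 and 0.072 m and angle between the x axis of spool_b_center and the x axis of rack, either way round below 0.2 rad) or (x of spool_b_center in the frame of rack between -0.015 and 0.015 m and y of spool_b_center in the frame of rack between 0.015 and 0.035 m and z of spool_b_center in the frame of rack between 0.056 and 0.072 m and angle between the x axis of spool_b_center and the x axis of rack, either way round below 0.2 rad))), for 0.2 s.
At the end, for the whole second after the job is handed in: Both loose large spools lie at rest, one in each gap on top of the row: each centre within 10 mm of its gap across the row, 15 mm of the row's middle along the spools and 8 mm of 64 mm above the table, its axis within 11 degrees of the racked spools' ((((x of spool_a_center in the frame of rack between -0.015 and 0.015 m and y of spool_a_center in the frame of rack between 0.015 and 0.035 m and z of spool_a_center in the frame of rack between 0.056 and 0.072 m and angle between the x axis of spool_a_center and the x axis of rack, either way round below 0.2 rad) and (x of spool_b_center in the frame of rack between -0.015 and 0.015 m and y of spool_b_center in the frame of rack between -0.035 and -0.015 m and z of spool_b_center in the frame of rack between 0.056 and 0.072 m and angle between the x axis of spool_b_center and the x axis of rack, either way round below 0.2 rad)) or ((x of spool_a_center in the frame of rack between -0.015 and 0.015 m and y of spool_a_center in the frame of rack between -0.035 and -0.015 m and z of spool_a_center in the frame of rack between 0.056 and 0.072 m and angle between the x axis of spool_a_center and the x axis of rack, either way round below 0.2 rad) and (x of spool_b_center in the frame of rack between -0.015 and 0.015 m and y of spool_b_center in the frame of rack between 0.015 and 0.035 m and z of spool_b_center in the frame of rack between 0.056 and 0.072 m and angle between the x axis of spool_b_center and the x axis of rack, either way round below 0.2 rad))) and linear speed of each of spool_a, spool_b below 0.02 m/s); the robot touches nothing.
It also fails if it takes over 51 s, if anything falls off the work surface, if the arm or the gripper's body presses on something with over 40 N, if the wrist force passes 120 N, or if a joint passes its speed limit or range.

ROBOT

A 6-joint arm with a two-finger parallel gripper is mounted at the origin on the work surface. World frame = base frame: x ahead of the robot, y to its left, z up, the work surface at z = 0. Lengths are in mm, angles in rad, forces in N, time in s.
With the tool pointing down it reaches from about 275 to 750 mm from the base axis. Payload 10.2 kg.
Tool frame: the origin (TCP) lies at the very end of the fingers, on their centre line; the grasp point (between the pads) lies 19 mm behind it; z points along the fingers, x is the direction in which the jaws open and shut, and the axes are right-handed (so a half turn about z gives the same grasp; the last joint's range is limited). The gripper opens to 85 mm and grips with 20 to 120 N. Pads are 22 mm wide; open, the fingers measure 114 mm over their backs; the gripper's body (76 mm by 85 mm) begins 54 mm behind the grasp point. The pads swing forward as they close: fully open they stand 13 mm farther back than shut.
Start: joints at [-1.428, 0.313, 1.498, -0, 1.331, -0.223], TCP at [187.778, -490.276, 231.294] pointing down, gripper open.
Joint ranges: [-2.94, 2.94], [-0.97, 2.17], [0.19, 2.56], [-1.23, 4.37], [0.02, 3.11], [-2.88, 2.88]. Speed limits (rad/s): [2.39, 2.39, 3.01, 3.14, 3.14, 3.14].

INTERFACE

Orientations are given as a unit quaternion [w, x, y, z].
In Python, from rig import ctrl, cams gives the robot as it stands.
- The arm moves only by the tool play_rows, never from a script. Its argument "steps" is a list of rows, each a list of 2 entries, a list of its own where there are three numbers: the shift along the tool's x, y, z normalised to -1 to 1, where 1 is 0.75 m, then the turn, a rotation vector about the tool's x, y, z normalised to -1 to 1, where 1 is 45 degrees. A call has 1 to 20 rows; each row shifts and turns the commanded pose from where the row before left it, along the tool's axes as they then stand; what a row does not reach is not made up. A row lasts 1/10 s, in which the tool goes at most 50 mm and 8.59 degrees, less where a joint would pass 70% of its speed; a pose out of reach is approached as far as the arm can. A call with a number of a shift or a turn outside -1 to 1 is refused whole. A call with a gripper value outside its range is refused whole. "grip" is the closure, from 0 (fully open) to 1 (shut), set as the call begins (left out, the last holds). The fingers move at their own pace and stop on an object; "squeeze" is the grip in N (left out, the last holds). Time passes only in rows, so rows that do not move let the fingers close. It gives the time, the measured TCP pose, the force and the opening at its end, in the units of the state.
- ctrl.sense(): the state, without advancing time (a new reading comes with each control period).
- cams.capture(name): name is "scene" or "top" or "wrist"; returns the picture (384x512x3 uint8, red, green, blue); there is no depth.
- cams.camera_info(name): a dict with "fx", "fy", "cx", "cy" (pixels), "dist_coeffs" ([k1, k2, p1, p2, k3] as OpenCV has them; the pictures are not rectified), "xyz" and "attitude" of the camera in the world. Camera axes: x right, y up, looking along -z (the intrinsics and any distortion apply to the point x, -y, -z); pixel columns grow to the right and rows downward; lengths in mm; the calibration is good to about 2 mm. A picture is of the moment at which its call begins: read the wrist's pose just before it. camera_info takes no time and is no camera call; for the wrist camera it gives the pose at the moment of the call.
- ctrl.finish_job(): hands the job in, once; it reports no verdict.
Trained networks look in the newest picture that a camera, given by its name, has taken for a name from the list of things; names that differ only in an ending like _2 or _b are one class to them, and where a whole thing is asked for, a point or a joint stands for the part that bears it (a point fixed in the world has none). Each returns a list of dicts, best first, with "p" (0 to 1); they miss things now and then, are a little off and sometimes report something else, mostly with a low value. They report only what shows in the picture. A call takes as long as a camera call. They do not tell look-alikes from the thing itself.
- cams.search_frame(camera, thing): "rect" ([centre column, centre row, width, height] in pixels, round what is visible of it).
- cams.tip_of(camera, thing): "pixel" ([column, row] in pixels: a listed point, or the origin of a listed thing).
The state is a dict: "time_s": time; "joints": joint angles; "dq": joint speeds; "tau": joint torques, N m; "eef_pos": TCP position; "ee_rot": TCP orientation; "force": force on the tool from outside, world axes, zero at the start; "wrist_torque": the same for the moment, N m; "grip_width": opening from 0.0 (shut) to 1.0 (fully open).
Only numpy, scipy, OpenCV 4.12 (cv2) and the standard library are available. Lean on these libraries where they do the work, as an engineer would, in place of code of your own. Each camera call takes 0.05 s, during which the arm holds its last target.

## Working session

There is one attempt and no reset: what is moved stays moved. The work goes in short steps, Python scripts to look and compute and a tool call to move; the robot and the scene stay as the last step left them, time stands still between calls to the robot, and variables do not carry over. Pictures are saved under pics/ and viewed, and the job is handed in when it is done.

Besides the shell and the picture viewer there is one more tool, called after "Call:" by a JSON object that holds its "op" and its "data", one argument or row to a line. play_rows: Moves the arm, as the interface text tells. Its arguments: {"type":"object","properties":{"steps":{"type":"array"},"grip":{"type":"number"},"squeeze":{"type":"number"}},"required":["steps"]}

```bash
ls; mkdir -p pics; python3 - <<'E'
from rig import ctrl, cams
import cv2
s=ctrl.sense(); print(s)
for n in ("scene","top"):
    im=cams.capture(n); cv2.imwrite(f"pics/{n}0.png",cv2.resize(im[:,:,::-1],(800,600)))
    print(n,cams.camera_info(n))
    for t in ("spool_a_center","rack"):
        print(t,cams.search_frame(n,t),cams.tip_of(n,t))
print(cams.camera_info("wrist"))
E
```

```text
pics
{'time_s': 0.0, 'joints': array([-1.42838477e+00,  3.13443070e-01,  1.49845852e+00,  8.56459207e-06,
        1.33101912e+00, -2.23383080e-01]), 'dq': array([ 0.00188225, -0.00012656,  0.00172586, -0.00173862,  0.00105767,
        0.00079252]), 'tau': array([ 1.07481985e-03, -4.12261283e+01, -2.59740454e+01, -1.42599461e-04,
        4.13469766e-03,  6.03134310e-06]), 'eef_pos': array([ 187.74775521, -489.99265523,  230.73056165]), 'ee_rot': array([-4.90977342e-04,  8.23920193e-01, -5.66705457e-01, -4.47091459e-04]), 'force': array([ 0.13696776, -0.54996153, -0.37885783]), 'wrist_torque': array([-0.03234822, -0.01953055,  0.04913998]), 'grip_width': 0.9957191145888531}
scene {'fx': 425.56952761905006, 'fy': 425.56952761905006, 'cx': 250.36455095911637, 'cy': 193.91868848645387, 'dist_coeffs': array([-0.02036247,  0.        ,  0.        ,  0.        ,  0.        ]), 'xyz': array([1062.61802034, -305.13951702,  773.05988331]), 'attitude': array([0.82097035, 0.30692245, 0.17585568, 0.44819758])}
spool_a_center [{'rect': [118.8, 245.5, 31.3, 31.2], 'p': 0.75}, {'rect': [141.6, 203.6, 
[... 556 characters left out ...]
.69910041, -0.01649039,  0.02567186,  0.7143722 ])}
spool_a_center [{'rect': [340.8, 242.4, 21.2, 22.2], 'p': 0.9}, {'rect': [367.1, 215.6, 16.5, 26.9], 'p': 0.56}] [{'pixel': [366.3, 213.3], 'p': 0.81}, {'pixel': [342.7, 243.6], 'p': 0.8}]
rack [{'rect': [131.8, 235.2, 68.1, 29.3], 'p': 0.82}] [{'pixel': [203.2, 178.1], 'p': 0.84}, {'pixel': [369.1, 212.9], 'p': 0.72}]
{'fx': 281.44563371638463, 'fy': 281.44563371638463, 'cx': 255.24263866054304, 'cy': 193.80821052527997, 'dist_coeffs': array([-0.01097054,  0.        ,  0.        ,  0.        ,  0.        ]), 'xyz': array([ 266.90614959, -459.46176889,  374.13717969]), 'attitude': array([ 0.81262898, -0.13667232,  0.09349122, -0.55876132])}
```

View pics/scene0.png

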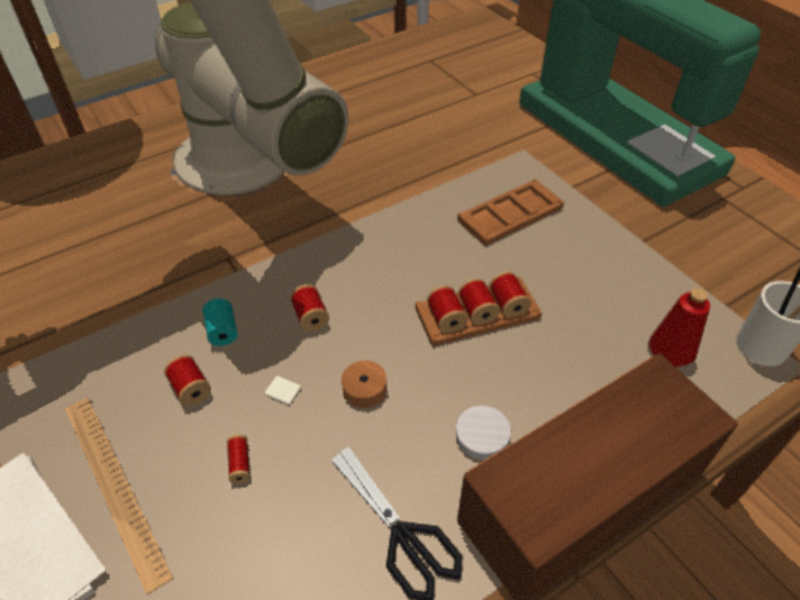

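View pics/top0.png

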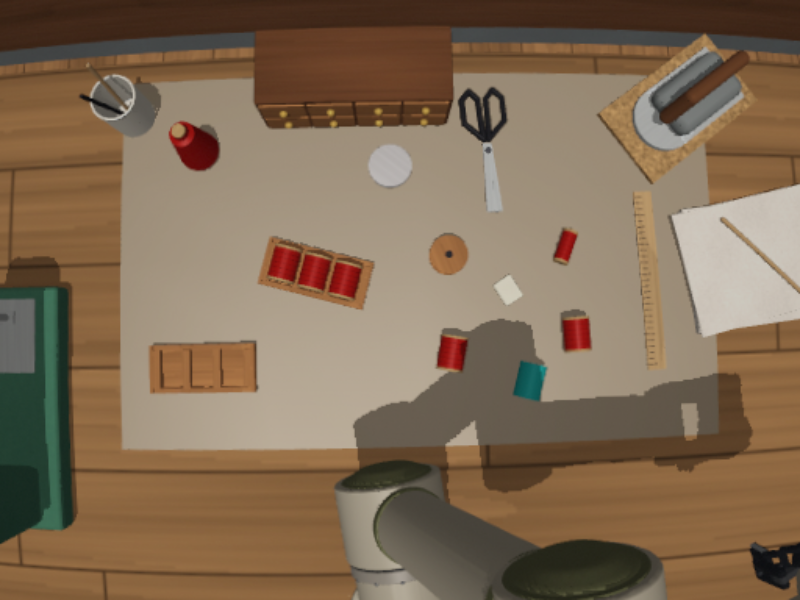

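```bash
cat > h.py <<'E'
import numpy as np, cv2
from scipy.spatial.transform import Rotation as R
def q2R(q): return R.from_quat([q[1],q[2],q[3],q[0]]).as_matrix()
def rays(info,px):
    K=np.array([[info['fx'],0,info['cx']],[0,info['fy'],info['cy']],[0,0,1.]])
    u=cv2.undistortPoints(np.array(px,float).reshape(-1,1,2),K,info['dist_coeffs']).reshape(-1,2)
    d=np.c_[u[:,0],-u[:,1],-np.ones(len(u))]
    return d@q2R(info['attitude']).T
def onz(info,px,z):
    d=rays(info,px); c=np.array(info['xyz']); t=(z-c[2])/d[:,2]
    return c+d*t[:,None]
def proj(info,P):
    K=np.array([[info['fx'],0,info['cx']],[0,info['fy'],info['cy']],[0,0,1.]])
    p=(np.atleast_2d(P)-info['xyz'])@q2R(info['attitude']); p=p*[1,-1,-1]
    return cv2.projectPoints(p.reshape(-1,1,3),np.zeros(3),np.zeros(3),K,info['dist_coeffs'])[0].reshape(-1,2)
def redmask(im):
    h=cv2.cvtColor(im,cv2.COLOR_RGB2HSV)
    return (((h[...,0]<6)|(h[...,0]>172))&(h[...,1]>170)&(h[...,2]>40)).astype(np.uint8)
def tool_yaw(q):  # angle of tool x in world
    m=q2R(q); return np.arctan2(m[1,0],m[0,0])
E
python3 - <<'E'
from h import *
from rig import ctrl,cams
for cn in ("top","scene"):
    im=cams.capture(cn); inf=cams.camera_info(cn); m=redmask(im)
    n,l,st,c=cv2.connectedComponentsWithStats(m)
    for i in range(1,n):
        if st[i,4]<40: continue
        p=np.argwhere(l==i)[:,::-1]; w=onz(inf,p,33)[:,:2].astype(np.float32)
        print(cn,c[i].round(1),st[i,4],[np.round(x,1) for x in cv2.minAreaRect(w)],w.mean(0).round(1))
inf=cams.camera_info("top")
print(onz(inf,np.array([[316,272],[268,238],[374,262],[364,307],[259,283]])*.64,16).round())
E
```

```text
top [125.1  94.3] 586 [array([784.7, 346.3]), array([89.9, 61. ]), np.float64(44.5)] [780.4 342.4]
top [361.7 156.7] 164 [array([ 607.6, -251.1]), array([23.3, 46.3]), np.float64(68.9)] [ 607.6 -251.4]
top [181.6 168.4] 324 [array([587.6, 198. ]), array([42.5, 47.5]), np.float64(74.8)] [587.3 198.1]
top [200.8 173.6] 328 [array([573.2, 150.5]), array([41.8, 47.8]), np.float64(74.0)] [573.2 150.6]
top [220.4 178.7] 325 [array([559.9, 102.2]), array([41.3, 47.9]), np.float64(75.1)] [559.7 102.5]
top [368.7 213.5] 305 [array([ 465.3, -263.7]), array([46.4, 41.2]), np.float64(2.3)] [ 465.3 -263.8]
top [288.9 225.6] 312 [array([440.6, -63.7]), array([40.1, 46.8]), np.float64(79.1)] [440.7 -63.5]
scene [313.9 186.5] 553 [array([570.1, 174.2]), array([95.2, 59.3]), np.float64(73.2)] [568.  174.4]
scene [195.4 192. ] 246 [array([433.3, -67.8]), array([39.9, 58.2]), np.float64(78.9)] [430.8 -67.4]
scene [283.9 193.4] 281 [array([548.2, 101.5]), array([46. , 56.1]), np.float64(77.3)] [547.1 102.6]
scene [435.5 211.9] 1086 [array([773.3, 360.7]), array([ 61.9, 143.5]), np.float64(23.1)] [776.1 354. ]
scene [116.7 238.5] 324 [array([ 458.6, -270.7]), array([54.9, 40.4]), np.float64(2.6)] [ 457.1 -270.8]
scene [151.9 290.6] 244 [array([ 613.1, -258. ]), array([22.5, 49.4]), np.float64(70.2)] [ 612.8 -257.8]
[[574. 149.  16.]
 [630. 226.  16.]
 [588.  55.  16.]
 [516.  73.  16.]
 [558. 241.  16.]]
```

```bash
cat >> h.py <<'E'
def plan(s,xyz,yaw_deg):
    """rotate first then translate: prints normalized totals"""
    q=s['ee_rot']; y0=np.degrees(tool_yaw(q)); dy=(yaw_deg-y0+180)%360-180
    if abs(dy)>90: print('alt half turn'); 
    m=q2R(q); d=np.array(xyz)-s['eef_pos']
    y=np.radians(yaw_deg); T=np.array([[np.cos(y),np.sin(y),0],[np.sin(y),-np.cos(y),0],[0,0,-1]])
    print('yaw now',y0.round(2),'turn z norm total',round(-dy/45,4),'| tool z',m[:,2].round(4))
    print('shift norm (after turn)',(T.T@d/750).round(4),'before turn',(m.T@d/750).round(4),'mm',np.linalg.norm(d).round(1))
E
python3 - <<'E'
from h import *
from rig import ctrl,cams
s=ctrl.sense(); i=cams.camera_info("wrist"); m=q2R(s['ee_rot'])
print(m.T@(i['xyz']-s['eef_pos']), m.T@(-q2R(i['attitude'])[:,2]))
plan(s,[465,-264,170],2.3)
E
```

```text
[  -0.47615744  -84.91708339 -142.85633784] [9.18412687e-04 3.26625181e-01 9.45153505e-01]
yaw now -69.04 turn z norm total -1.5854 | tool z [ 0. -0. -1.]
shift norm (after turn) [ 0.3814 -0.2866  0.0817] before turn [-0.1495 -0.4531  0.0817] mm 363.1
```

Call:
{"op": "play_rows", "data": {
  "steps": [
    [[0,0,0.009],[0,0,-0.176]],
    [[0,0,0.009],[0,0,-0.176]],
    [[0,0,0.009],[0,0,-0.176]],
    [[0,0,0.009],[0,0,-0.176]],
    [[0,0,0.009],[0,0,-0.176]],
    [[0,0,0.009],[0,0,-0.176]],
    [[0,0,0.009],[0,0,-0.176]],
    [[0,0,0.009],[0,0,-0.176]],
    [[0,0,0.009],[0,0,-0.177]],
    [[0.048,-0.036,0],[0,0,0]],
    [[0.048,-0.036,0],[0,0,0]],
    [[0.048,-0.036,0],[0,0,0]],
    [[0.048,-0.036,0],[0,0,0]],
    [[0.048,-0.036,0],[0,0,0]],
    [[0.048,-0.036,0],[0,0,0]],
    [[0.048,-0.036,0],[0,0,0]],
    [[0.046,-0.036,0],[0,0,0]],
    [[0,0,0],[0,0,0]]
  ]
}}

```text
time_s: 2.4
eef_pos: [468.2, -259.8, 170.5]
ee_rot: [-0.0, 1.0, 0.022, 0.0]
force: [-0.2, 0.3, -0.6]
grip_width: 1.0
```

```bash
python3 - <<'E'
from h import *
from rig import ctrl,cams
s=ctrl.sense(); inf=cams.camera_info("wrist"); im=cams.capture("wrist")
print(s['time_s'],s['eef_pos'],np.degrees(tool_yaw(s['ee_rot'])))
cv2.imwrite("pics/w1.png",cv2.resize(im[:,:,::-1],(800,600)))
m=redmask(im); n,l,st,c=cv2.connectedComponentsWithStats(m)
for i in range(1,n):
    if st[i,4]<100: continue
    p=np.argwhere(l==i)[:,::-1]; w=onz(inf,p,33)[:,:2].astype(np.float32)
    print(c[i].round(1),st[i,4],[np.round(x,1) for x in cv2.minAreaRect(w)],w.mean(0).round(1))
E
```

```text
2.4 [ 468.20525395 -259.77707874  170.4951579 ] 2.5773268211293603
[385.7 182.6] 856 [array([ 605.2, -253.8]), array([21.9, 47.1]), np.float64(68.8)] [ 604.9 -253.5]
[252.4 186.5] 1730 [array([ 466.2, -264.4]), array([47.9, 40.6]), np.float64(2.6)] [ 466.1 -264.2]
```

View pics/w1.png

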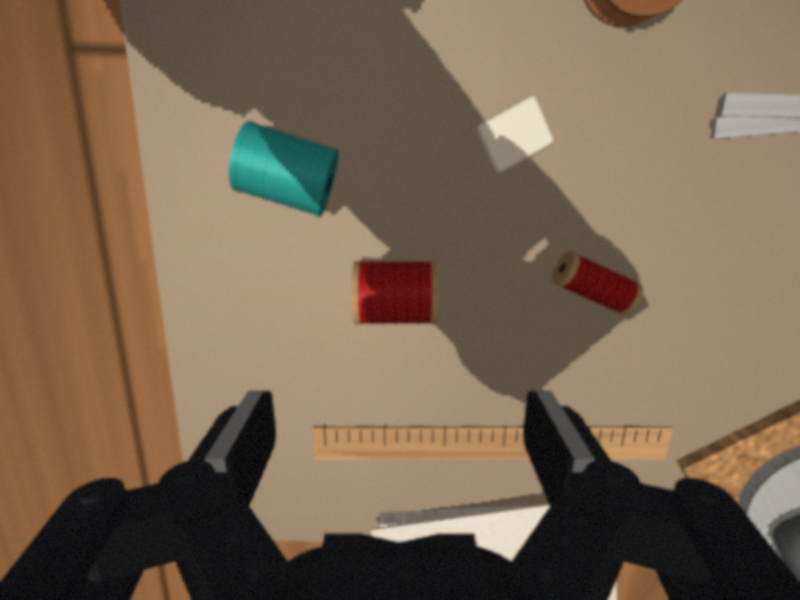

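Call:
{"op": "play_rows", "data": {
  "steps": [
    [[-0.0034,0.0101,0.04],[0,0,0]],
    [[0,0,0.05],[0,0,0]],
    [[0,0,0.05],[0,0,0]],
    [[0,0,0.04],[0,0,0]],
    [[0,0,0.02],[0,0,0]],
    [[0,0,0.01],[0,0,0]],
    [[0,0,0],[0,0,0]]
  ]
}}

```text
time_s: 3.15
eef_pos: [462.6, -271.1, 12.7]
ee_rot: [-0.0, 1.0, 0.019, -0.0]
force: [-0.9, -0.5, -0.8]
grip_width: 1.001
```

Call:
{"op": "play_rows", "data": {
  "steps": [
    [[0,0,0],[0,0,0]]
  ]
}}

```text
time_s: 3.25
eef_pos: [463.4, -271.4, 14.0]
ee_rot: [0.001, 1.0, 0.02, 0.001]
force: [0.7, -0.3, 0.9]
grip_width: 1.002
```

```bash
python3 - <<'E'
from h import *
from rig import ctrl,cams
s=ctrl.sense(); plan(s,[466,-267.5,5],2.6);print(s['eef_pos'],s['dq'])
im=cams.capture("wrist")
cv2.imwrite("pics/w2.png",cv2.resize(im[:,:,::-1],(640,480)))
E
```

```text
yaw now 2.25 turn z norm total -0.0077 | tool z [ 0.0011 -0.001  -1.    ]
shift norm (after turn) [ 0.0037 -0.0051  0.0119] before turn [ 0.0037 -0.0051  0.0119] mm 10.1
[ 463.37473118 -271.42011333   13.95349695] [ 6.60971348e-03 -9.16490185e-03 -4.17313235e-03 -5.54156594e-05
 -2.85021950e-03  5.09971392e-04]
```

View pics/w2.png

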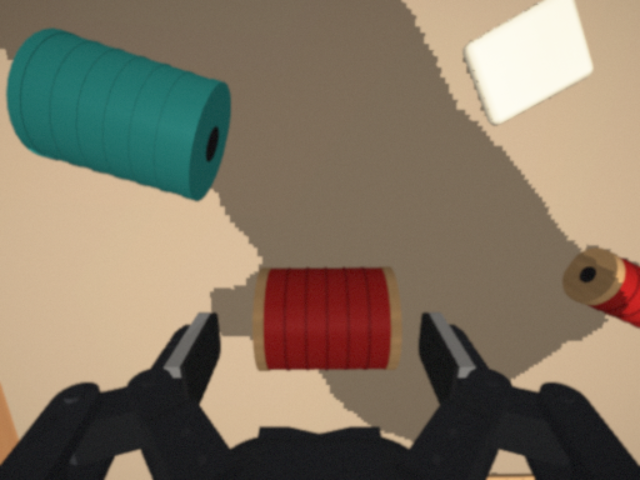

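Call:
{"op": "play_rows", "data": {
  "steps": [
    [[0.0037,-0.005,0.006],[0,0,0]],
    [[0,0,0.004],[0,0,0]],
    [[0,0,0],[0,0,0]],
    [[0,0,0],[0,0,0]]
  ]
}}

```text
time_s: 3.7
eef_pos: [465.9, -266.8, 5.6]
ee_rot: [-0.0, 1.0, 0.02, -0.0]
force: [0.2, 0.5, -0.8]
grip_width: 1.0
```

Call:
{"op": "play_rows", "data": {
  "steps": [
    [[0,0,0],[0,0,0]],
    [[0,0,0],[0,0,0]],
    [[0,0,0],[0,0,0]],
    [[0,0,0],[0,0,0]],
    [[0,0,0],[0,0,0]],
    [[0,0,0],[0,0,0]],
    [[0,0,0],[0,0,0]],
    [[0,0,0],[0,0,0]]
  ],
  "grip": 1,
  "squeeze": 35
}}

```text
time_s: 4.5
eef_pos: [465.9, -267.0, 5.8]
ee_rot: [0.0, 1.0, 0.02, 0.0]
force: [-2.0, 0.1, 4.5]
grip_width: 0.649
```

Call:
{"op": "play_rows", "data": {
  "steps": [
    [[0,0,-0.02],[0,0,0]],
    [[0,0,-0.04],[0,0,0]],
    [[0,0,-0.055],[0,0,0.134]],
    [[0,0,-0.055],[0,0,0.134]],
    [[0,0,-0.05],[0,0,0.134]],
    [[-0.0015,-0.04,0],[0,0,0]],
    [[-0.0015,-0.055,0],[0,0,0]],
    [[-0.0015,-0.055,0],[0,0,0]],
    [[-0.0015,-0.055,0],[0,0,0]],
    [[-0.0015,-0.055,0],[0,0,0]],
    [[-0.0015,-0.055,0],[0,0,0]],
    [[-0.0015,-0.055,0],[0,0,0]],
    [[-0.0015,-0.055,0],[0,0,0]],
    [[-0.0015,-0.04,0],[0,0,0]],
    [[0,-0.03,0],[0,0,0]],
    [[0,0,0],[0,0,0]],
    [[0,0,0],[0,0,0]],
    [[0,0,0],[0,0,0]]
  ]
}}

```text
time_s: 6.3
eef_pos: [557.0, 92.3, 170.3]
ee_rot: [0.0, 0.99, -0.138, -0.0]
force: [-0.2, 0.3, -0.9]
grip_width: 0.649
```

```bash
python3 - <<'E'
from h import *
from rig import ctrl,cams
s=ctrl.sense(); inf=cams.camera_info("wrist"); im=cams.capture("wrist")
print(s['time_s'],s['eef_pos'],np.degrees(tool_yaw(s['ee_rot'])),s['grip_width'],inf['xyz'])
cv2.imwrite("pics/w3.png",cv2.resize(im[:,:,::-1],(800,600)))
m=redmask(im); n,l,st,c=cv2.connectedComponentsWithStats(m)
for i in range(1,n):
    if st[i,4]<100: continue
    p=np.argwhere(l==i)[:,::-1]; w=onz(inf,p,28)[:,:2].astype(np.float32)
    print(c[i].round(1),st[i,4],[np.round(x,1) for x in cv2.minAreaRect(w)],w.mean(0).round(1))
E
```

```text
6.3 [557.04491077  92.30029252 170.32542722] -15.858645788833744 0.6491345047679203 [580.46527022 174.132483   313.16857053]
[256.   65.9] 2663 [array([588.3, 198.7]), array([41.9, 50.6]), np.float64(74.2)] [588.5 199.5]
[255.2 121.8] 2211 [array([573.5, 150.7]), array([42.3, 50.6]), np.float64(74.2)] [574. 151.]
[255.  171.4] 1937 [array([560. , 102.2]), array([44.1, 50.7]), np.float64(74.2)] [560.1 102.6]
[252.7 273.6] 9116 [array([514.5, -31. ]), array([150.9, 143.6]), np.float64(75.2)] [522.7 -18.3]
[360.9 380.4] 108 [array([ 621. , -227.8]), array([11.7, 27. ]), np.float64(73.7)] [ 620.6 -228.6]
```

View pics/w3.png

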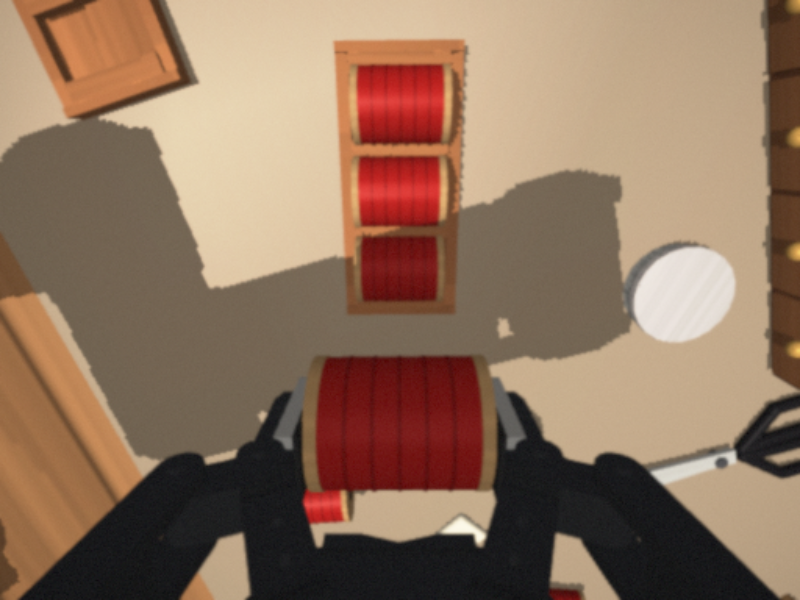

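```bash
python3 - <<'E'
from h import *
from rig import ctrl,cams
s=ctrl.sense(); inf=cams.camera_info("wrist"); m=q2R(s['ee_rot'])
p=onz(inf,[[400*.64,423*.64]],s['eef_pos'][2]+16.2)[0]
print(m.T@(p-s['eef_pos']))
plan(s,[580.8,174.7,90],-15.9)
E
```

```text
[  0.67826546   1.70102034 -16.19990848]
yaw now -15.87 turn z norm total 0.0006 | tool z [-3.e-04 -1.e-04 -1.e+00]
shift norm (after turn) [ 0.0003 -0.1144  0.1072] before turn [ 0.0004 -0.1144  0.1072] mm 117.6
```

Call:
{"op": "play_rows", "data": {
  "steps": [
    [[0,-0.04,0],[0,0,0]],
    [[0,-0.045,0.02],[0,0,0]],
    [[0,-0.03,0.03],[0,0,0]],
    [[0,0,0.03],[0,0,0]],
    [[0,0,0.027],[0,0,0]],
    [[0,0,0],[0,0,0]],
    [[0,0,0],[0,0,0]],
    [[0,0,0],[0,0,0]]
  ]
}}

```text
time_s: 7.15
eef_pos: [581.5, 175.7, 91.8]
ee_rot: [-0.0, 0.99, -0.138, 0.001]
force: [0.9, -0.8, -0.5]
grip_width: 0.655
```

```bash
python3 - <<'E'
from h import *
from rig import ctrl,cams
s=ctrl.sense(); plan(s,[580.5,173.9,49],-15.9)
E
```

```text
yaw now -15.85 turn z norm total 0.0011 | tool z [ 2.4e-03  2.0e-04 -1.0e+00]
shift norm (after turn) [-0.0006  0.0027  0.0571] before turn [-0.0007  0.0027  0.0571] mm 42.9
```

Call:
{"op": "play_rows", "data": {
  "steps": [
    [[0,0,0.02],[0,0,0]],
    [[0,0,0.02],[0,0,0]],
    [[0,0,0.01],[0,0,0]],
    [[0,0,0.005],[0,0,0]],
    [[0,0,0],[0,0,0]],
    [[0,0,0],[0,0,0]],
    [[0,0,0],[0,0,0]]
  ]
}}

```text
time_s: 7.85
eef_pos: [580.9, 176.2, 49.5]
ee_rot: [-0.0, 0.991, -0.138, 0.0]
force: [-0.4, -0.5, -1.9]
grip_width: 0.65
```

Call:
{"op": "play_rows", "data": {
  "steps": [
    [[0,0,0.002],[0,0,0]],
    [[0,0,0],[0,0,0]],
    [[0,0,0],[0,0,0]]
  ]
}}

```text
time_s: 8.15
eef_pos: [581.0, 176.0, 48.5]
ee_rot: [0.0, 0.991, -0.137, 0.001]
force: [-1.8, -2.2, 4.9]
grip_width: 0.65
```

Call:
{"op": "play_rows", "data": {
  "steps": [
    [[0,0,0],[0,0,0]],
    [[0,0,0],[0,0,0]],
    [[0,0,0],[0,0,0]],
    [[0,0,0],[0,0,0]],
    [[0,0,0],[0,0,0]],
    [[0,0,0],[0,0,0]]
  ],
  "grip": 0
}}

```text
time_s: 8.75
eef_pos: [580.7, 176.1, 47.5]
ee_rot: [0.0, 0.991, -0.137, -0.0]
force: [0.0, 0.6, -1.0]
grip_width: 1.004
```

```bash
python3 - <<'E'
from h import *
from rig import ctrl,cams
im=cams.capture("wrist")
cv2.imwrite("pics/w4.png",cv2.resize(im[:,:,::-1],(640,480)))
E
```

```text
(no output)
```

View pics/w4.png

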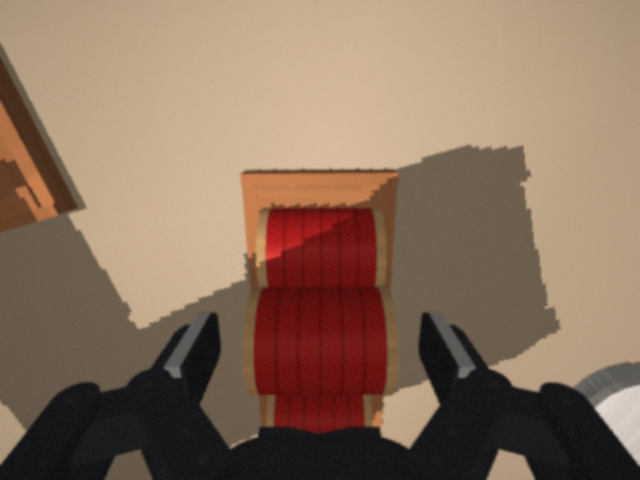

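Call:
{"op": "play_rows", "data": {
  "steps": [
    [[0,0,-0.02],[0,0,0]],
    [[0,0,-0.04],[0,0,0]],
    [[0,0,-0.05],[0,0,0]],
    [[0,0,-0.05],[0,0,-0.111]],
    [[-0.0177,0.05,0],[0,0,0]],
    [[-0.0177,0.05,0],[0,0,0]],
    [[-0.0177,0.05,0],[0,0,0]],
    [[-0.0177,0.05,0],[0,0,0]],
    [[-0.0177,0.05,0],[0,0,0]],
    [[-0.0177,0.05,0],[0,0,0]],
    [[-0.0177,0.05,0],[0,0,0]],
    [[0,0,0],[0,0,0]],
    [[0,0,0],[0,0,0]],
    [[0,0,0],[0,0,0]]
  ]
}}

```text
time_s: 10.2
eef_pos: [440.6, -63.7, 168.1]
ee_rot: [0.0, 0.996, -0.094, 0.0]
force: [-0.1, -0.0, 0.0]
grip_width: 0.997
```

```bash
python3 - <<'E'
from h import *
from rig import ctrl,cams
s=ctrl.sense(); inf=cams.camera_info("wrist"); im=cams.capture("wrist")
print(s['time_s'],s['eef_pos'],np.degrees(tool_yaw(s['ee_rot'])),s['grip_width'],inf['xyz'])
cv2.imwrite("pics/w5.png",cv2.resize(im[:,:,::-1],(640,480)))
m=redmask(im); n,l,st,c=cv2.connectedComponentsWithStats(m)
for i in range(1,n):
    if st[i,4]<100: continue
    p=np.argwhere(l==i)[:,::-1]; w=onz(inf,p,22)[:,:2].astype(np.float32)
    r=cv2.minAreaRect(w)
    print(c[i].round(1),st[i,4],[np.round(x,1) for x in r],w.mean(0).round(1))
    if abs(r[0][0]-440)<20: plan(s,[*r[0],5.5],-10.9)
cv2.imwrite("pics/top5.png",cv2.resize(cams.capture("top")[:,:,::-1],(800,600)))
E
```

```text
10.2 [440.64142058 -63.74325773 168.11842718] -10.770420006289605 0.996949286891975 [456.58759392  19.83308777 310.97378737]
[255.9 181.1] 1808 [array([441.7, -65.6]), array([43.6, 50.1]), np.float64(79.2)] [441.8 -64.9]
yaw now -10.77 turn z norm total 0.0029 | tool z [ 9.e-04 -2.e-04 -1.e+00]
shift norm (after turn) [0.0019 0.0022 0.2168] before turn [0.0017 0.0022 0.2168] mm 162.6
[417.7 297.2] 626 [array([ 611.2, -251.5]), array([27.5, 56.1]), np.float64(68.6)] [ 613.  -251.6]
```

View pics/w5.png

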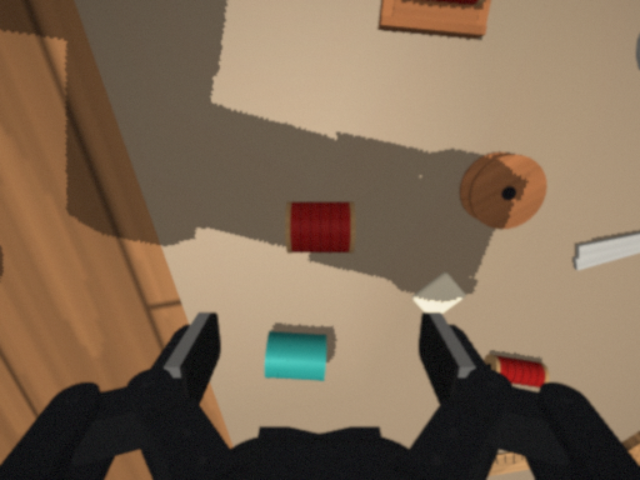

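View pics/top5.png

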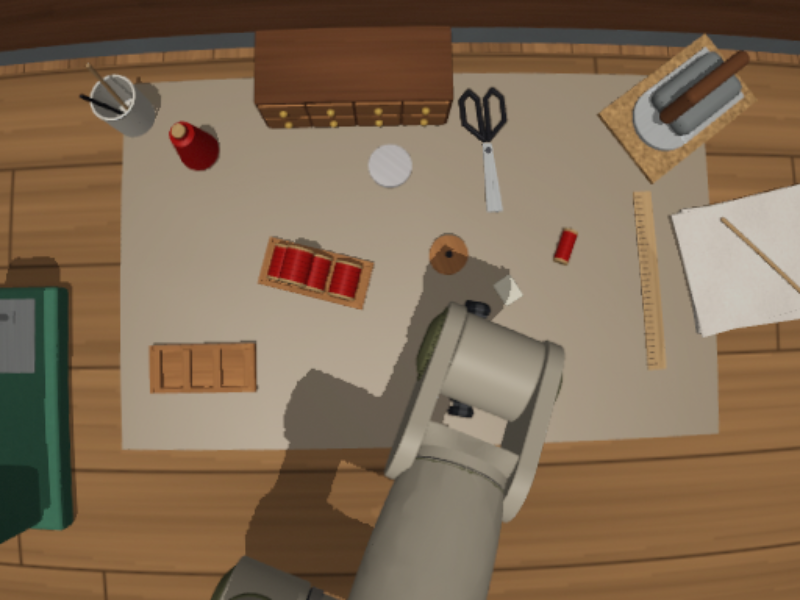

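Call:
{"op": "play_rows", "data": {
  "steps": [
    [[0.0018,0.0022,0.03],[0,0,0]],
    [[0,0,0.05],[0,0,0]],
    [[0,0,0.05],[0,0,0]],
    [[0,0,0.045],[0,0,0]],
    [[0,0,0.025],[0,0,0]],
    [[0,0,0.01],[0,0,0]],
    [[0,0,0.006],[0,0,0]],
    [[0,0,0],[0,0,0]],
    [[0,0,0],[0,0,0]]
  ]
}}

```text
time_s: 11.2
eef_pos: [441.8, -66.2, 6.4]
ee_rot: [0.0, 0.996, -0.094, 0.001]
force: [0.3, 0.5, -0.6]
grip_width: 1.0
```

Call:
{"op": "play_rows", "data": {
  "steps": [
    [[0,0,0],[0,0,0]],
    [[0,0,0],[0,0,0]],
    [[0,0,0],[0,0,0]],
    [[0,0,0],[0,0,0]],
    [[0,0,0],[0,0,0]],
    [[0,0,0],[0,0,0]],
    [[0,0,0],[0,0,0]],
    [[0,0,0],[0,0,0]]
  ],
  "grip": 1,
  "squeeze": 35
}}

```text
time_s: 12.0
eef_pos: [441.6, -66.3, 6.2]
ee_rot: [0.0, 0.996, -0.094, 0.001]
force: [-1.1, -0.1, 6.2]
grip_width: 0.653
```

Call:
{"op": "play_rows", "data": {
  "steps": [
    [[0,0,-0.02],[0,0,0]],
    [[0,0,-0.04],[0,0,0]],
    [[0,0,-0.055],[0,0,0]],
    [[0,0,-0.055],[0,0,0]],
    [[0,0,-0.05],[0,0,0.113]],
    [[0.015,-0.04,0],[0,0,0]],
    [[0.015,-0.041,0],[0,0,0]],
    [[0.015,-0.041,0],[0,0,0]],
    [[0.015,-0.041,0],[0,0,0]],
    [[0.015,-0.041,0],[0,0,0]],
    [[0.015,-0.041,0],[0,0,0]],
    [[0,0,0],[0,0,0]],
    [[0,0,0],[0,0,0]],
    [[0,0,0],[0,0,0]]
  ]
}}

```text
time_s: 13.4
eef_pos: [556.0, 91.5, 170.4]
ee_rot: [0.0, 0.99, -0.139, -0.0]
force: [0.3, -1.1, -0.1]
grip_width: 0.652
```

```bash
python3 - <<'E'
from h import *
from rig import ctrl,cams
s=ctrl.sense(); inf=cams.camera_info("wrist"); im=cams.capture("wrist")
print(s['time_s'],s['eef_pos'],np.degrees(tool_yaw(s['ee_rot'])),s['grip_width'])
plan(s,[567.2,127.4,100],-15.9)
cv2.imwrite("pics/w6.png",cv2.resize(im[:,:,::-1],(800,600)))
print((proj(inf,[[580.8,174.7,64],[567,126.6,64]])*800/512).round())
E
```

```text
13.4 [556.00150398  91.47303029 170.44118151] -15.926973642049415 0.6518472875281398
yaw now -15.93 turn z norm total -0.0006 | tool z [-6.e-04 -2.e-04 -1.e+00]
shift norm (after turn) [ 0.0012 -0.0502  0.0939] before turn [ 0.0013 -0.0502  0.0939] mm 79.9
[[400. 147.]
 [400. 240.]]
```

View pics/w6.png

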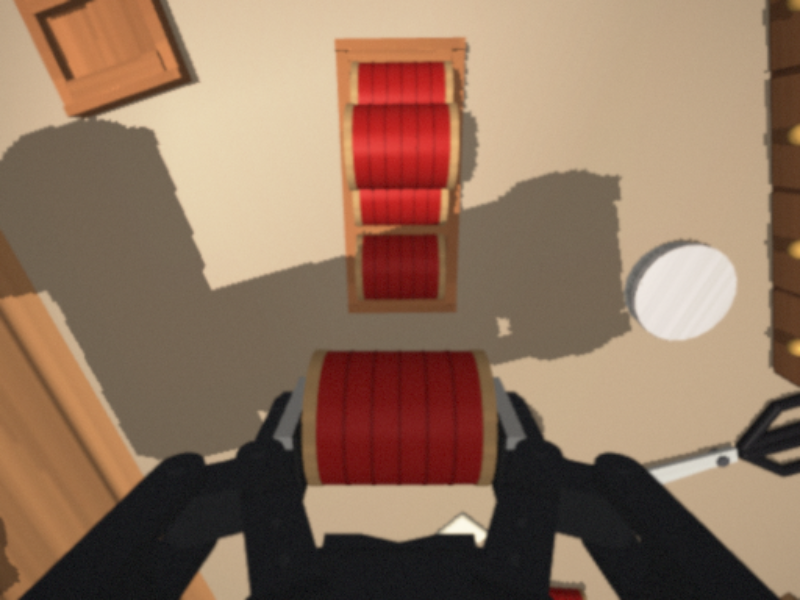

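Call:
{"op": "play_rows", "data": {
  "steps": [
    [[0.0012,-0.03,0.02],[0,0,0]],
    [[0,-0.019,0.03],[0,0,0]],
    [[0,0,0.03],[0,0,0]],
    [[0,0,0.02],[0,0,0]],
    [[0,0,0.01],[0,0,0]],
    [[0,0,0],[0,0,0]],
    [[0,0,0],[0,0,0]],
    [[0,0,0],[0,0,0]]
  ]
}}

```text
time_s: 14.25
eef_pos: [567.9, 127.0, 89.1]
ee_rot: [-0.0, 0.99, -0.138, 0.001]
force: [-0.2, 0.4, -0.3]
grip_width: 0.651
```

```bash
python3 - <<'E'
from h import *
from rig import ctrl,cams
s=ctrl.sense(); plan(s,[567.0,126.6,48.5],-15.9)
E
```

```text
yaw now -15.91 turn z norm total -0.0003 | tool z [ 0.0018  0.     -1.    ]
shift norm (after turn) [-0.001   0.0008  0.0541] before turn [-0.0011  0.0008  0.0541] mm 40.6
```

Call:
{"op": "play_rows", "data": {
  "steps": [
    [[-0.001,0.0008,0.02],[0,0,0]],
    [[0,0,0.02],[0,0,0]],
    [[0,0,0.01],[0,0,0]],
    [[0,0,0.004],[0,0,0]],
    [[0,0,0],[0,0,0]],
    [[0,0,0],[0,0,0]],
    [[0,0,0],[0,0,0]]
  ]
}}

```text
time_s: 14.95
eef_pos: [566.4, 126.7, 49.3]
ee_rot: [0.0, 0.99, -0.138, 0.0]
force: [-6.6, -2.2, 10.8]
grip_width: 0.647
```

Call:
{"op": "play_rows", "data": {
  "steps": [
    [[0,0,0],[0,0,0]],
    [[0,0,0],[0,0,0]],
    [[0,0,0],[0,0,0]],
    [[0,0,0],[0,0,0]],
    [[0,0,0],[0,0,0]],
    [[0,0,0],[0,0,0]]
  ],
  "grip": 0
}}

```text
time_s: 15.55
eef_pos: [566.5, 126.8, 47.5]
ee_rot: [-0.0, 0.99, -0.138, -0.0]
force: [0.2, 0.1, 0.8]
grip_width: 0.999
```

```bash
python3 - <<'E'
from h import *
from rig import ctrl,cams
im=cams.capture("wrist")
cv2.imwrite("pics/w7.png",cv2.resize(im[:,:,::-1],(640,480)))
E
```

```text
(no output)
```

View pics/w7.png

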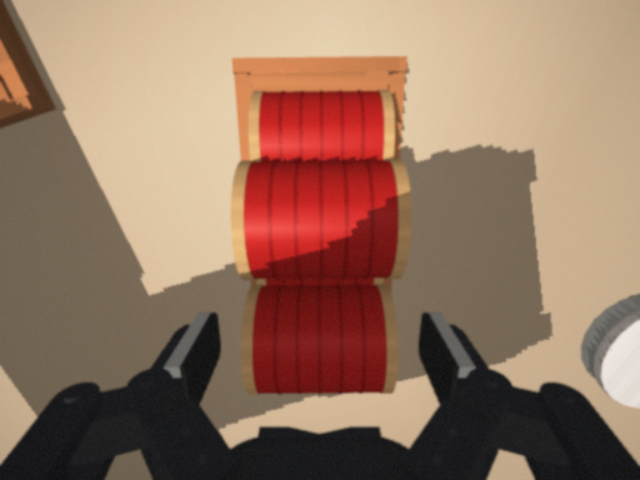

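Call:
{"op": "play_rows", "data": {
  "steps": [
    [[0,0,-0.02],[0,0,0]],
    [[0,0,-0.04],[0,0,0]],
    [[0,0,-0.05],[0,0,0]],
    [[0,0,-0.04],[0,0,0]],
    [[0,0.04,-0.02],[0,0,0]],
    [[0,0.04,0],[0,0,0]],
    [[0,0.03,0],[0,0,0]],
    [[0,0,0],[0,0,0]],
    [[0,0,0],[0,0,0]]
  ]
}}

```text
time_s: 16.5
eef_pos: [544.0, 47.6, 175.1]
ee_rot: [-0.0, 0.99, -0.139, 0.0]
force: [0.4, -0.2, -0.1]
grip_width: 1.001
```

```bash
python3 - <<'E'
from h import *
from rig import ctrl,cams
s=ctrl.sense(); inf=cams.camera_info("wrist"); im=cams.capture("wrist")
print(s['time_s'],s['eef_pos'])
cv2.imwrite("pics/w8.png",cv2.resize(im[:,:,::-1],(800,600)))
print((proj(inf,[[580.8,174.7,64],[567,126.6,64]])*800/512).round())
im=cams.capture("scene"); cv2.imwrite("pics/s8.png",cv2.resize(im[80:240,220:400,::-1],None,fx=3.5,fy=3.5))
E
```

```text
16.5 [543.99081119  47.56033484 175.11159928]
[[399.  53.]
 [399. 156.]]
```

View pics/w8.png

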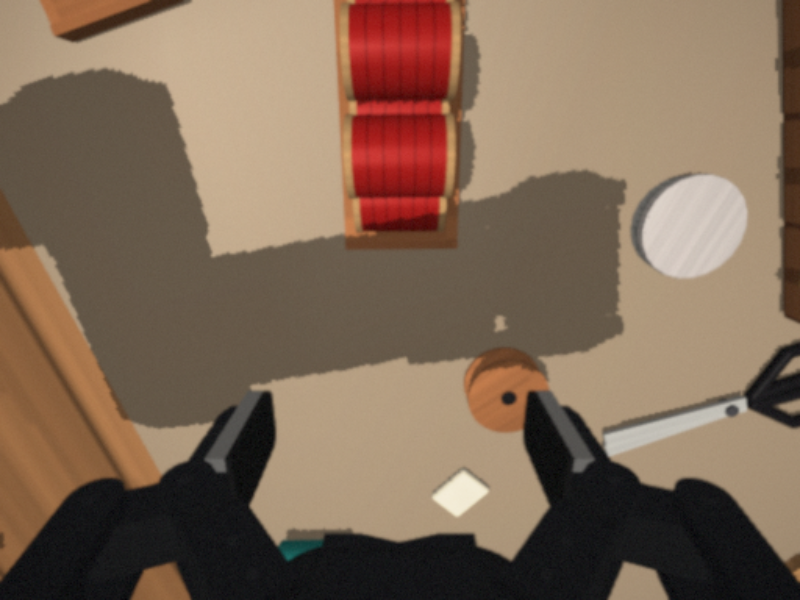

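View pics/s8.png

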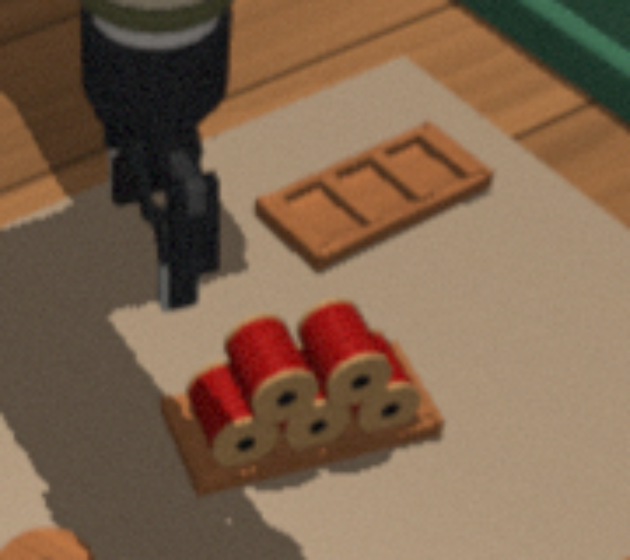

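The wrist view shows the two placed spools at (401,51) and (400,156), where (399,53) and (399,156) were predicted. The scene view shows a neat second layer. I'm handing the job in.

```bash
python3 -c "
from rig import ctrl
print(ctrl.finish_job())"
```

```text
the job is handed in; nothing more can be done
None
```

Both loose red spools now lie in the two gaps on top of the row in the filled rack, and the job was handed in at about 17 s of the 51 s allowed. I gripped each by its card ends, turned it in line with the rack, lowered it until it touched the row, and released it. The turquoise spool and the empty rack were left alone.

**Position:** in the last wrist picture, both spools sit within about 2 px (roughly 1 mm) of where spools resting in the gaps should appear, parallel to the row and level at the ends.

**Clear of the arm:** the scene view shows the second layer standing on its own, with the open gripper about 80 mm away along the row and 175 mm above the table.

**Forces:** the highest reading at the end of any move was about 13 N, when the second spool touched down. I did not see forces during the moves.

**Disagreement:** the scene camera put the spools 5–9 mm away from where the other two cameras did, partly because it sees them at a slant. I relied on the top and wrist cameras, which agreed with each other to about 1–2 mm.

No check failed, but the hand-in reports no verdict.

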